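# Put the soap plate back on its stand

### The arm

A 6-joint arm with a two-finger parallel gripper is mounted at the origin on the work surface. World frame = base frame: x ahead of the robot, y to its left, z up, the work surface at z = 0. Lengths are in mm, angles in degrees, forces in N, time in s.
With the tool pointing down it reaches from about 350 to 850 mm from the base axis. Payload 8.1 kg.
Tool frame: the origin (TCP) lies midway between the tips of the shut fingers; the grasp point (between the pads) lies 19 mm behind it; z points along the fingers, y is the line along which they close (so a half turn about z gives the same grasp; the last joint's range is limited). The gripper opens to 85 mm and grips with 20 to 120 N. Pads are 22 mm wide; open, the fingers measure 114 mm over their backs; the gripper's body (76 mm by 85 mm) begins 54 mm behind the grasp point. The pads swing forward as they close: fully open they stand 13 mm farther back than shut.
Start: joints at [-69.523, 7.471, 85.268, -0, 87.261, -4.893], TCP at [257.102, -542.129, 231.292] pointing down, gripper open.
Joint ranges: [-169.43, 169.43], [-51.17, 129.36], [1.28, 143.12], [-76.62, 256.62], [0, 156.53], [-152.29, 152.29]. Speed limits (degrees/s): [136.94, 136.94, 159.86, 180, 180, 180].

### API

Orientations are given as [roll, pitch, yaw] about the fixed x, y, z axes, in that order (R = Rz(yaw) Ry(pitch) Rx(roll)).
In Python, from bench import r, optics, workorder gives the robot as it stands.
- The arm moves only by the shell command python3 -m handwheel 'ROWS' [FORCE]. ROWS is rows parted by semicolons, their numbers by spaces, 1 to 8 of them, each of 7 numbers: a rotation vector rx, ry, rz in degrees, then dx, dy, dz in mm, then the finger opening in mm; each row is the pose to reach, as a shift and turn from the pose commanded when the command began, along the tool's axes at that moment; what a row does not reach only later rows make up. A row lasts 1/8 s, in which the tool goes at most 62.5 mm and 10.7 degrees, less where a joint would pass 70% of its speed; a pose out of reach is approached as far as the arm can. The fingers move at their own pace and stop on an object; FORCE is the grip in N (left out, the last holds). Time passes only in rows, so rows that do not move let the fingers close. It prints the time, the measured TCP pose, the force, the opening and the grip force at its end.
- r.sense(): the state, without advancing time (a new reading comes with each control period).
- optics.snapshot(name): name is "scene" or "side" or "wrist"; returns a dict with "pixels" (384x512x3 uint8, blue, green, red), "fx", "fy", "cx", "cy" (pixels), "pose" (4x4, takes a point from camera to world coordinates). Camera axes: x right, y up, looking along -z (the intrinsics and any distortion apply to the point x, -y, -z); pixel columns grow to the right and rows downward; lengths in mm; the calibration is good to about 2 mm. The wrist camera is an equidistant fisheye: a pixel r from the principal point sees the ray r / f radians off the axis. A picture is of the moment at which its call begins. There is no depth.
- workorder.hand_in(): hands the job in; it is judged then, once.
The state is a dict: "time": time; "joint_pos": joint angles; "qd": joint speeds; "joint_efforts": joint torques, N m; "tool_pos": TCP position; "tcp_rot": TCP orientation; "ft_force": force on the tool from outside, world axes, zero at the start; "wrist_torque": the same for the moment, N m; "finger_gap": finger opening in mm; "grip_force": force on a finger pad.
Only numpy, scipy, OpenCV 4.12 (cv2) and the standard library are available. Lean on these libraries where they do the work, as an engineer would, in place of code of your own. Each camera call takes 0.05 s, during which the arm holds its last target. There are 200 camera calls.

### The job

The thin steel soap plate lies flat on the low glass shelf and cannot be picked up from there. Touch down on it very slowly and press lightly, as the shelf is glass, and slide it out over the shelf's open front edge until well over a third of its length overhangs, then grip the overhanging end and lift it off without dropping it. Lower it gently over the pin of the soap stand so that it sits flat on the collar, and let go, leaving the jar, the soap and the comb where they are.

Things in the scene. Friction and masses are not known exactly. Their poses are not given: they have to be found in the camera images.
- plate: Loose flat steel soap plate, 120 x 60 x 3 mm, 0.13 to 0.21 kg, with a 20 mm round hole through its centre. Origin: centre of its underside, on the hole's axis; x along the length, y the width, z up. Starts flat on the glass, -x end nearest the shelf's front edge and 15 to 65 mm behind it, yaw to the shelf within 0.18 rad. Fingertips pressed on it with 6 to 12 N drag it over the glass.
- shelf: Fixed glass shelf: sheet 200 (x) x 360 (y) x 10 mm, top 70 mm above the counter. Origin: on the counter under its middle; x to the back, z up. Front edge x = -100 mm, open; the space below it is free (legs, brackets at y = +-165, x above -45 mm). Back guard rail at x = 93 mm, 29 mm above the glass. Rigid; breaks above 30 N of load in all (4 N of it the things on it): touch down at 6 mm/s or less.
- stand: Fixed soap stand about 0.4 m to one side of the shelf: white round foot 96 mm wide, 14 mm high; column 20 mm thick; on top a flat round collar 46 mm wide, its upper face 90 mm above the counter; from its centre an upright pin 13 mm thick rises 16 mm more, the last 5 mm tapered. Origin: centre of the foot's underside, z up.
- stand_seat (a point): centre of the collar's upper face, at the root of the pin, 90 mm above the counter: where the plate's origin comes to lie; z up.
- jar: bystander: white cosmetic jar, 48 mm diameter, 55 mm high, loose on the glass shelf beside the plate, near the shelf's +y end. Origin at the centre of its underside.
- soap: bystander: white bar of soap 75 x 45 x 26 mm, loose on the glass shelf beside the plate, near the shelf's -y end. Origin at the centre of its underside.
- comb: bystander: black comb, 150 mm long, 4 mm thick, flat on the counter in front of the robot. Origin near the middle of its underside.
There are look-alikes about, which are no part of the job. What is shaped like the stand but orange or pink is not meant.

How it is judged (in metres and radians):
On the way, in this order (a step that is already met when the one before it is completed fails the run):
1. the plate lies flat on the glass and overhangs the front edge of the shelf (its centre is within 40 mm of the edge, so that some 20 mm or more of it stands out) (x of plate in the frame of shelf between -0.11 and -0.06 m and z of plate in the frame of shelf between 0.066 and 0.073 m and angle between plate's own z axis and vertical below 0.06 rad and contact force between plate and shelf above 0.2 N), for 0.2 s.
2. the plate is held by the fingers, at least 15 mm above the glass (z of plate in the frame of shelf above 0.085 m and contact force between the fingers and plate above 2 N and contact force between plate and shelf below 0.1 N), for 0.2 s.
At the end, for the whole second after the job is handed in: The plate rests on the collar of the stand with the pin through its hole: its origin within 6 mm sideways and 3 mm in height of the centre of the collar's upper face, level to 0.06 rad, at rest and let go (horizontal distance between plate and stand_seat below 0.006 m and z of plate in the frame of stand_seat between -0.003 and 0.003 m and angle between plate's own z axis and vertical below 0.06 rad and linear speed of plate below 0.01 m/s); the robot touches nothing.
It fails at once if the glass shelf is loaded with more than 30 N in all (contact force between shelf and anything else above 30 N).
It fails at once if the plate is pressed or dropped on the stand with more than 25 N (contact force between plate and stand above 25 N).
It fails at once if the plate is dropped (lower than 40 mm above the counter) (height (world z) of plate below 0.04 m).
It fails at once if the jar, the soap or the comb is moved by more than 25 mm (distance of any of jar, soap, comb from where it was at the start of the episode above 0.025 m).
It also fails if it takes over 72 s, if anything falls off the work surface, if the arm or the gripper's body presses on something with over 40 N, if the wrist force passes 120 N, or if a joint passes its speed limit or range.

## Working session

There is one attempt and no reset: what is moved stays moved. The work goes in short steps, Python scripts to look and compute and a shell command to move; the robot and the scene stay as the last step left them, time stands still between calls to the robot, and variables do not carry over. Pictures are saved under pics/ and viewed, at most 10 in all, crops included, and the job is handed in when it is done.

```bash
ls; mkdir -p pics; python3 - <<'E'
from bench import r,optics
import cv2,numpy as np
print(r.sense())
ims=[]
for n in("scene","side","wrist"):
    s=optics.snapshot(n); cv2.imwrite(f"pics/{n}0.png",s["pixels"]); print(n,s["fx"],s["fy"],s["cx"],s["cy"],np.round(s["pose"],3).tolist(),[k for k in s])
E
```

```text
pics
{'time': 0.0, 'joint_pos': array([-6.95239457e+01,  7.51364012e+00,  8.53305891e+01, -8.67055861e-04,
        8.72611238e+01, -4.89224570e+00]), 'qd': array([ 0.09775162, -0.02428313,  0.07161493,  0.14680261,  0.03288059,
        0.09219858]), 'joint_efforts': array([-3.42043886e-04, -5.69400001e+01, -5.00559032e+01, -1.33652488e-04,
        1.46425003e-02, -4.11229962e-05]), 'tool_pos': array([ 256.88929638, -541.61105771,  230.24717954]), 'tcp_rot': array([-1.79894957e+02, -8.12188880e-03,  2.53683348e+01]), 'ft_force': array([ 0.00519759,  0.03107027, -0.03456562]), 'wrist_torque': array([ 0.00075098, -0.01413408, -0.03907317]), 'grip_force': 0.0, 'finger_gap': 85.48619674600705}
scene 405.7035572857498 405.7035572857498 256.740357064689 193.82978696506493 [[0.743, -0.5, 0.445, 990.396], [0.67, 0.565, -0.482, -460.902], [-0.011, 0.656, 0.754, 787.616], [0.0, 0.0, 0.0, 1.0]] ['pixels', 'fx', 'fy', 'cx', 'cy', 'pose']
side 428.41601977820943 428.41601977820943 252.19292220196934 188.1249464102898 [[-0.875, 0.263, -0.406, 168.447], [-0.483, -0.46, 0.745, 768.584], [0.009, 0.848, 0.529, 638.777], [0.0, 0.0, 0.0, 1.0]] ['pixels', 'fx', 'fy', 'cx', 'cy', 'pose']
wrist 297.3186396354542 297.3186396354542 247.70083830102786 189.7831416674481 [[0.428, 0.861, 0.273, 327.396], [-0.904, 0.409, 0.128, -508.342], [-0.001, -0.302, 0.953, 374.144], [0.0, 0.0, 0.0, 1.0]] ['pixels', 'fx', 'fy', 'cx', 'cy', 'pose']
```

View pics/scene0.png

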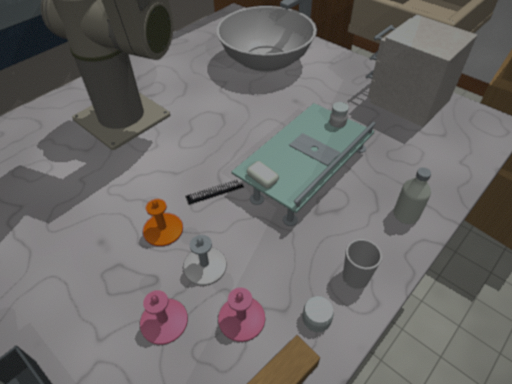

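View pics/side0.png

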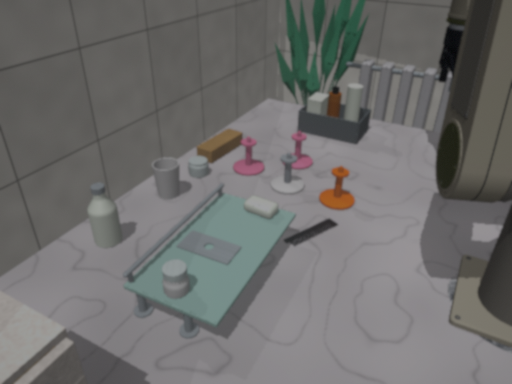

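The white-footed stand is at scene (205,265) and side (288,185). The look-alikes are orange at scene (162,228) and pink at (163,320) and (242,315), and I choose the white one. The plate is at scene (315,150) and side (209,246), with its hole visible in both.

```bash
python3 - <<'E'
import cv2,numpy as np
a=cv2.imread("pics/scene0.png");b=cv2.imread("pics/side0.png")
def c(im,x,y,w,h,s): return cv2.resize(im[y:y+h,x:x+w],None,fx=s,fy=s,interpolation=cv2.INTER_CUBIC)
# scene shelf 230..380 x 100..200 ; side shelf 130..300,185..310 
m=np.zeros((600,800,3),np.uint8)
m[:300,:450]=c(a,230,100,150,100,3)
m[:300,450:690]=c(a,170,220,80,100,3)
m[300:,:480]=c(b,135,190,160,100,3)
m[300:,480:780]=c(b,250,140,100,100,3)
cv2.imwrite("pics/m1.png",m)
E
```

```text
(no output)
```

View pics/m1.png

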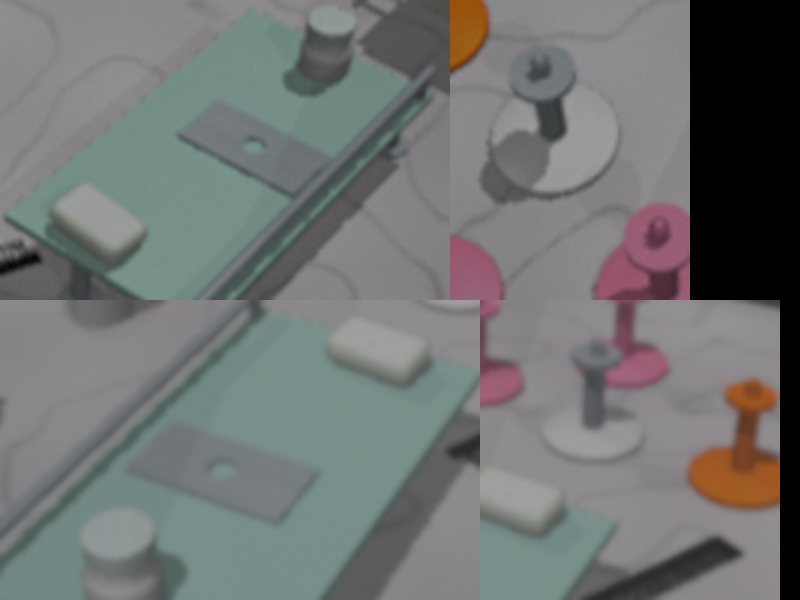

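The crops confirm the stand with the white foot: its collar is at scene (200.7,244.3) and side (289,158.7). The plate's hole is at scene (314.7,148.7) and side (209,246). The shelf's front edge runs from scene (232.7,172.3) to (314.3,103.7).

```bash
cat > h.py <<'E'
import numpy as np,cv2
from bench import r,optics
C={"scene":(405.7036,256.7404,193.8298,[[0.743,-0.5,0.445,990.396],[0.67,0.565,-0.482,-460.902],[-0.011,0.656,0.754,787.616]]),
"side":(428.416,252.193,188.125,[[-0.875,0.263,-0.406,168.447],[-0.483,-0.46,0.745,768.584],[0.009,0.848,0.529,638.777]])}
for n in("scene","side"):
    s=optics.snapshot(n) if 0 else None
def onplane(f,cx,cy,P,px,z,fish=False):
    P=np.array(P); u,v=(px[0]-cx)/f,(px[1]-cy)/f
    if fish:
        t=np.hypot(u,v); k=np.tan(t)/t if t>1e-9 else 1; u,v=u*k,v*k
    d=P[:3,:3]@[u,-v,-1]; return P[:3,3]+d*(z-P[2,3])/d[2]
def at(n,px,z): return onplane(*C[n],px,z)
E
python3 - <<'E'
from h import *
for nm,z,s,d in [("hole",73,(314.7,148.7),(209,246)),("collar",90,(200.7,244.3),(289,158.7)),("foot",14,(205.3,265.7),(287.7,184.7)),
 ("c+x+y",73,(340.7,154.3),(193.3,230.7)),("c",73,(302.7,133.3),(228,264)),("c",73,(289.3,145),(241,247.3)),("c",73,(328.3,165),(177,246)),("edge-y",70,(232.7,172.3),(295,214.3)),("edge+y",70,(314.3,103.7),(213,314))]:
    print(nm,at("scene",s,z)[:2].round(1),at("side",d,z)[:2].round(1))
E
```

```text
hole [577.4 209.7] [571.1 211.9]
collar [ 584.4 -194. ] [ 575.8 -186.7]
foot [ 589.1 -196.5] [ 570.5 -176.4]
c+x+y [639.5 236.5] [628.9 185.9]
c [517.1 237.2] [508.8 239. ]
c [519.3 177.4] [512.  183.1]
c [638.3 184.2] [628.  244.1]
edge-y [475.5  10.8] [465.1  18.1]
edge+y [460.1 365.9] [466.9 355.6]
```

```bash
cat > go.py <<'E'
import sys,numpy as np
from scipy.spatial.transform import Rotation as R
from bench import r
s=r.sense(); x,y,z,yaw=map(float,sys.argv[1:5])
A=R.from_euler('xyz',s["tcp_rot"],degrees=True); B=R.from_euler('xyz',[180,0,yaw],degrees=True)
print("t",round(s["time"],2),"rot",(A.inv()*B).as_rotvec(degrees=True).round(2),"d",A.inv().apply(np.array([x,y,z])-s["tool_pos"]).round(1),"tcp",s["tool_pos"].round(1),s["tcp_rot"].round(1),s["ft_force"].round(1))
E
python3 go.py 560 -190 240 0
```

```text
t 0.15 rot [-8.000e-02  1.000e-02  2.537e+01] d [ 424.5 -188.    -9.2] tcp [ 257.  -541.7  230.5] [-179.9   -0.    25.4] [-0.1 -0.6  0.5]
```

```bash
python3 -m handwheel '0 0 4 40 -18 0 85;0 0 8 100 -44 -2 85;0 0 13 160 -71 -4 85;0 0 18 220 -97 -6 85;0 0 22 280 -124 -8 85;0 0 25.4 340 -151 -9 85;0 0 25.4 395 -175 -9 85;0 0 25.4 424.5 -188 -9 85'; python3 -m handwheel '0 0 0 0 0 0 85;0 0 0 0 0 0 85'
python3 - <<'E'
from bench import optics
import cv2,numpy as np
s=optics.snapshot("wrist"); cv2.imwrite("pics/w1.png",s["pixels"]); np.save("pics/w1.npy",s["pose"])
E
python3 go.py 500 208 230 0
```

```text
time: 1.15
tool_pos: [561.3, -187.9, 240.0]
tcp_rot: [-180.0, 0.0, 0.1]
ft_force: [0.5, -0.4, 0.7]
finger_gap: 85.0
grip_force: 0.0
time: 1.4
tool_pos: [559.7, -190.5, 239.8]
tcp_rot: [180.0, 0.1, 0.0]
ft_force: [-0.2, 0.3, -0.4]
finger_gap: 85.2
grip_force: 0.0
t 1.45 rot [ 0.01  0.04 -0.06] d [ -59.9 -399.    10. ] tcp [ 559.5 -191.   240. ] [ 1.8e+02  0.0e+00 -1.0e-01] [-0.1  0.9  0.8]
```

View pics/w1.png

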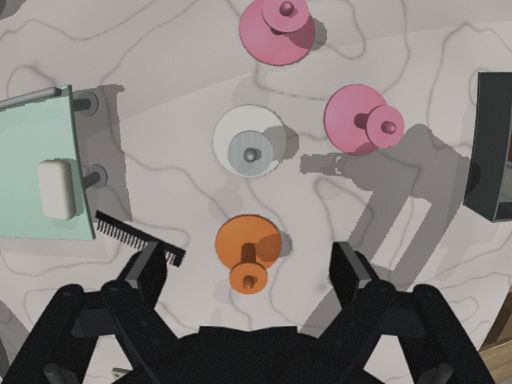

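In this picture the white stand's collar is at (251,154), its pin tip at (251,156) and its foot at (249,141). The shelf's -y end is at left, with the front corner at (94,239).

```bash
cat >> h.py <<'E'
def wr(P,px,z): return onplane(297.31864,247.70084,189.78314,P,px,z,True)
E
python3 - <<'E'
from h import *
P=np.load("pics/w1.npy")
for n,p,z in [("collar",(250.7,154),90),("pintip",(251,156),106),("foot",(249.5,141.5),14),("corner",(94,239),70),("backc",(70,86),70)]: print(n,wr(P,p,z)[:2].round(1))
E
python3 -m handwheel '0 0 0 -8 -55 2 60;0 0 0 -17 -115 4 30;0 0 0 -26 -175 6 0;0 0 0 -35 -235 8 0;0 0 0 -44 -295 10 0;0 0 0 -52 -350 10 0;0 0 0 -60 -399 10 0;0 0 0 -60 -399 10 0'; python3 -m handwheel '0 0 0 0 0 0 0;0 0 0 0 0 0 0'
python3 - <<'E'
from bench import optics
import cv2,numpy as np
s=optics.snapshot("wrist"); cv2.imwrite("pics/w2.png",s["pixels"]); np.save("pics/w2.npy",s["pose"])
E
```

```text
collar [ 582.2 -193.2]
pintip [ 583.3 -193.4]
foot [ 583.8 -192.5]
corner [470.8  10.4]
backc [665.6  17.6]
time: 2.45
tool_pos: [499.6, 210.3, 230.4]
tcp_rot: [-180.0, 0.0, 0.1]
ft_force: [-0.0, -0.1, -0.7]
finger_gap: 0.2
grip_force: 0.0
time: 2.7
tool_pos: [500.8, 206.9, 230.3]
tcp_rot: [180.0, -0.0, -0.2]
ft_force: [-0.1, -0.5, -0.1]
finger_gap: 0.6
grip_force: 0.0
```

View pics/w2.png

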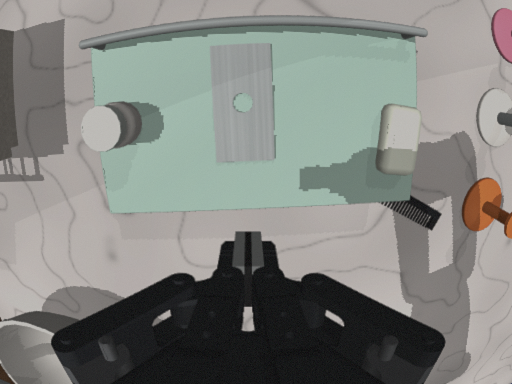

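The wrist view shows the plate with its hole at (243,102) and corners at (211,44), (271,43), (275,160) and (216,162). The shelf's front corners are at (111,212) and (410,201). The jar and soap are well clear.

```bash
python3 - <<'E'
from h import *
P=np.load("pics/w2.npy")
for n,p,z in [("hole",(243,102),72.5),("c",(211,44),73),("c",(271,43),73),("c",(275,160),73),("c",(216,162),73),("fl",(111,212),70),("fr",(410,201),70),("soap",(400,140),90),("jar",(101,130),125),("tip",(248,240),230)]: print(n,wr(P,p,z)[:2].round(1))
E
python3 go.py 603 210 90 2
```

```text
hole [575.3 211.6]
c [635.5 243.2]
c [636.  183.6]
c [515.7 178.8]
c [513.8 240. ]
fl [455.3 369.6]
fr [467.6  10.7]
soap [543.1  47. ]
jar [557.2 340.3]
tip [504.5 207.1]
t 2.75 rot [ 0.01 -0.   -2.17] d [102.2  -3.3 140.3] tcp [500.8 207.  230.3] [180.   -0.   -0.2] [-0.5  1.   0.7]
```

```bash
python3 -m handwheel '0 0 -2 50 -3 25 0;0 0 -2 100 -4.5 60 0;0 0 -2 110 -4.8 100 0;0 0 -2 110 -4.8 135 0;0 0 -2 110 -4.8 148 0;0 0 -2 110 -4.8 150 0;0 0 -2 110 -4.8 150 0;0 0 -2 110 -4.8 150 0'
python3 - <<'E'
from bench import r
import numpy as np
S=[r.sense() for _ in range(3)]
for s in S: print(s["time"],s["tool_pos"].round(2),s["tcp_rot"].round(2),s["ft_force"].round(2))
E
```

```text
time: 3.75
tool_pos: [611.5, 213.7, 82.5]
tcp_rot: [-180.0, -0.2, 2.0]
ft_force: [0.2, -0.3, 1.1]
finger_gap: -0.2
grip_force: 0.0
3.75 [611.54 213.74  82.52] [-179.96   -0.18    1.97] [ 0.17 -0.35  1.07]
3.75 [611.54 213.74  82.52] [-179.96   -0.18    1.97] [ 0.17 -0.35  1.07]
3.75 [611.54 213.74  82.52] [-179.96   -0.18    1.97] [ 0.17 -0.35  1.07]
```

```bash
python3 -m handwheel '0 0 0 0 0 0.6 0;0 0 0 0 0 1.2 0;0 0 0 0 0 1.8 0;0 0 0 0 0 2.4 0;0 0 0 0 0 3 0;0 0 0 0 0 3.6 0;0 0 0 0 0 4.2 0;0 0 0 0 0 4.8 0'|sed -n 1,4p;  python3 -m handwheel '0 0 0 0 0 0.4 0;0 0 0 0 0 0.8 0;0 0 0 0 0 0.8 0'|sed -n 1,4p
```

```text
time: 4.75
tool_pos: [610.3, 213.4, 75.4]
tcp_rot: [-180.0, 0.0, 2.0]
ft_force: [0.2, 0.9, -0.7]
time: 5.12
tool_pos: [610.3, 213.4, 74.7]
tcp_rot: [180.0, 0.0, 2.0]
ft_force: [0.9, 0.4, -0.2]
```

```bash
for i in 1 2 3; do :; done; python3 -m handwheel '0 0 0 0 0 0.4 0;0 0 0 0 0 0.8 0;0 0 0 0 0 0.8 0'|sed -n 2,4p;  python3 -m handwheel '0 0 0 0 0 0.4 0;0 0 0 0 0 0.4 0'|sed -n 2,4p; python3 -m handwheel '0 0 0 0 0 0.3 0;0 0 0 0 0 0.3 0'|sed -n 2,4p
```

```text
tool_pos: [610.3, 213.4, 73.8]
tcp_rot: [180.0, 0.0, 2.0]
ft_force: [0.2, -0.3, -0.4]
tool_pos: [610.3, 213.4, 73.5]
tcp_rot: [-180.0, 0.0, 2.0]
ft_force: [-0.9, 0.1, 0.8]
tool_pos: [610.3, 213.4, 73.2]
tcp_rot: [-180.0, 0.0, 2.0]
ft_force: [0.5, -0.3, 0.3]
```

```bash
python3 -m handwheel '0 0 0 0 0 0.3 0;0 0 0 0 0 0.3 0'|sed -n 2,4p;  python3 -m handwheel '0 0 0 0 0 0.3 0;0 0 0 0 0 0.3 0'|sed -n 2,4p
```

```text
tool_pos: [610.4, 213.4, 73.1]
tcp_rot: [-180.0, -0.0, 2.0]
ft_force: [-0.9, 0.1, 1.9]
tool_pos: [610.6, 213.5, 73.1]
tcp_rot: [-180.0, -0.0, 2.0]
ft_force: [-3.0, -0.4, 5.6]
```

```bash
python3 -m handwheel '0 0 0 0 0 0.2 0;0 0 0 0 0 0.3 0'|sed -n 2,4p;  python3 -m handwheel '0 0 0 -1 0 0 0;0 0 0 -3 0 0 0;0 0 0 -6 0 0 0;0 0 0 -10 0 0 0;0 0 0 -12 0 0 0'|sed -n 2,4p
```

```text
tool_pos: [610.7, 213.5, 73.1]
tcp_rot: [-180.0, -0.1, 2.0]
ft_force: [-2.4, -0.3, 6.9]
tool_pos: [599.1, 213.2, 73.1]
tcp_rot: [-180.0, -0.1, 2.0]
ft_force: [1.8, -0.7, 5.4]
```

```bash
python3 -m handwheel '0 0 0 0 0 0.2 0;0 0 0 -2 0 0.2 0;0 0 0 -6 0 0.3 0;0 0 0 -11 0 0.3 0;0 0 0 -16 0 0.3 0;0 0 0 -20 0 0.3 0;0 0 0 -20 0 0.3 0'|sed -n 2,4p
python3 - <<'E'
from bench import optics
import cv2,numpy as np
s=optics.snapshot("wrist"); cv2.imwrite("pics/w3.png",s["pixels"]); np.save("pics/w3.npy",s["pose"])
E
```

```text
tool_pos: [579.0, 212.5, 73.1]
tcp_rot: [-180.0, -0.1, 2.0]
ft_force: [-0.3, -0.3, 7.8]
```

View pics/w3.png

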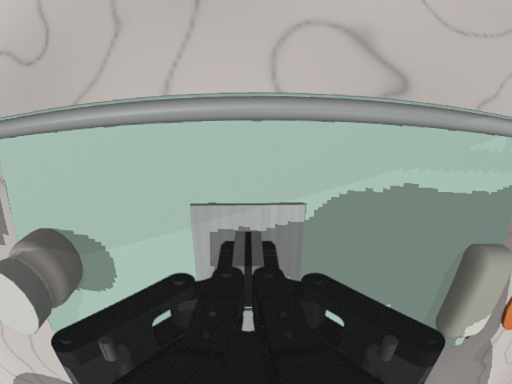

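The plate's back edge is at (191,204)–(305,203), just behind the fingertips.

```bash
python3 - <<'E'
from h import *
P=np.load("pics/w3.npy")
for p in [(191,204),(305,203)]: print(wr(P,p,73)[:2].round(1))
E
python3 -m handwheel '0 0 0 -2 0 0 0;0 0 0 -6 0 0 0;0 0 0 -11 0 0 0;0 0 0 -16 0 0 0;0 0 0 -20 0 0 0;0 0 0 -20 0 0 0'|sed -n 1,4p
```

```text
[602.5 243.3]
[605.1 183.8]
time: 9.05
tool_pos: [559.0, 211.8, 73.1]
tcp_rot: [-180.0, -0.1, 2.0]
ft_force: [-0.1, -0.1, 8.1]
```

```bash
python3 -m handwheel '0 0 0 -3 0 0 0;0 0 0 -8 0 0 0;0 0 0 -13 0 0 0;0 0 0 -18 0 0 0;0 0 0 -23 0 0 0;0 0 0 -25 0 0 0'|sed -n 1,4p
python3 -m handwheel '0 0 0 -3 0 0 0;0 0 0 -8 0 0 0;0 0 0 -13 0 0 0;0 0 0 -18 0 0 0;0 0 0 -22 0 0 0;0 0 0 -23.5 0 0 0;0 0 0 -23.5 0 0 0'|sed -n 1,4p
python3 - <<'E'
from bench import optics
import cv2,numpy as np
s=optics.snapshot("wrist"); cv2.imwrite("pics/w4.png",s["pixels"]); np.save("pics/w4.npy",s["pose"])
E
```

```text
time: 9.8
tool_pos: [534.3, 211.0, 73.1]
tcp_rot: [-180.0, -0.2, 2.0]
ft_force: [2.4, 0.5, 6.8]
time: 10.68
tool_pos: [510.8, 210.2, 73.1]
tcp_rot: [-180.0, -0.1, 2.0]
ft_force: [0.5, -0.1, 8.0]
```

View pics/w4.png

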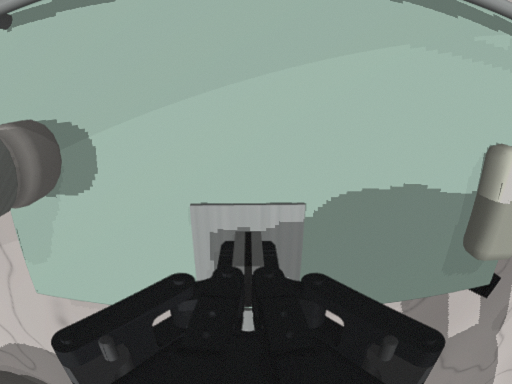

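The plate stayed with the fingertips: its back edge is still at (191,204)–(305,203). The shelf's front corner is visible at (37,291). I'll lift off, open and back away for a look from the front.

```bash
python3 -m handwheel '0 0 0 0 0 -2 0;0 0 0 0 0 -10 0;0 0 0 0 0 -40 0;0 0 0 -20 0 -80 40;0 0 0 -50 0 -110 85;0 0 0 -70 0 -120 85;0 0 0 -70 0 -120 85;0 0 0 -70 0 -120 85'|sed -n 1,4p
python3 - <<'E'
from h import *
import cv2
print(wr(np.load("pics/w4.npy"),(37,291),70).round(1))
s=optics.snapshot("wrist"); cv2.imwrite("pics/w5.png",s["pixels"]); np.save("pics/w5.npy",s["pose"])
E
```

```text
time: 11.72
tool_pos: [440.0, 207.4, 191.5]
tcp_rot: [180.0, 0.0, 2.0]
ft_force: [0.9, 0.1, 0.1]
[455.6 369.8  70. ]
```

View pics/w5.png

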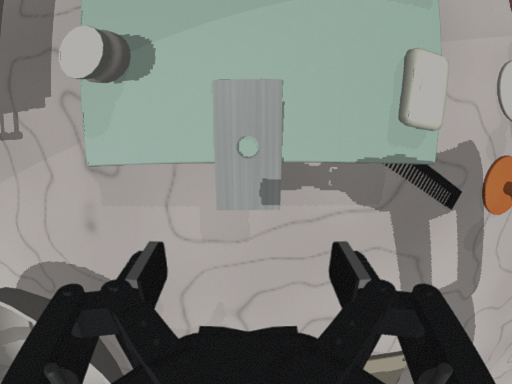

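The plate overhangs the front edge. Its hole is at (248,146), its front corners are at (218,210) and (280,208), and the shelf edge is at row 163. The fingertips are open on either side of the overhanging end.

```bash
python3 - <<'E'
from h import *
P=np.load("pics/w5.npy")
for n,p,z in [("hole",(248,146),72.5),("f+y",(218,210),73),("f-y",(280,208),73),("b+y",(214,80),73),("b-y",(282,80),73),("edgeL",(88,165),70),("edgeR",(435,163),70),("padL",(155,243),191),("padR",(343,243),191)]: print(n,wr(P,p,z)[:2].round(1))
E
```

```text
hole [475.7 208.6]
f+y [413.8 235. ]
f-y [417.8 176.2]
b+y [533.7 240.1]
b-y [535.8 181.2]
edgeL [454.7 369.6]
edgeR [470.2  11.5]
padL [438.9 260.1]
padR [442.5 153.8]
```

```bash
python3 -m handwheel '0 0 0 -2 0 30 85;0 0 0 -2 0 80 85;0 0 0 -2 0 120 85;0 0 0 -2 0 138 85;0 0 0 -2 0 143.5 85;0 0 0 -2 0 143.5 85'|sed -n 1,5p
python3 -m handwheel '0 0 0 0 0 0 75;0 0 0 0 0 0 72;0 0 0 0 0 0 68;0 0 0 0 0 0 66;0 0 0 0 0 0 64;0 0 0 0 0 0 62;0 0 0 0 0 0 60;0 0 0 0 0 0 58' 40
python3 - <<'E'
from bench import optics
import cv2
s=optics.snapshot("wrist");t=optics.snapshot("side")
cv2.imwrite("pics/w6.png",cv2.hconcat([cv2.resize(s["pixels"][100:350,120:380],(390,375)),cv2.resize(t["pixels"][210:335,170:300],(390,375))]))
E
```

```text
time: 12.52
tool_pos: [438.8, 207.7, 49.4]
tcp_rot: [-180.0, -0.1, 2.0]
ft_force: [0.9, -0.0, 0.4]
finger_gap: 84.7
time: 13.52
tool_pos: [438.0, 207.5, 48.7]
tcp_rot: [-180.0, -0.0, 2.0]
ft_force: [-1.0, -0.6, 1.8]
finger_gap: 58.7
grip_force: 38.7
```

View pics/w6.png

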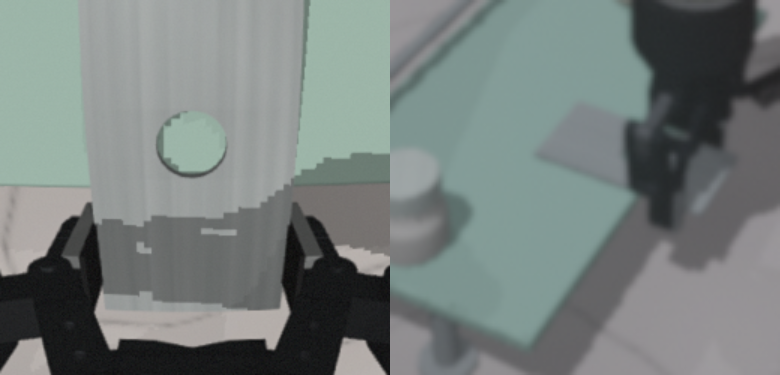

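The pads grip both long edges of the overhanging end at 38.7 N, and the hole is visible. I'll raise the grip force and lift.

```bash
python3 -m handwheel '0 0 0 0 0 0 50;0 0 0 0 0 0 50;0 0 0 0 0 0 50;0 0 0 0 0 -3 50;0 0 0 0 0 -7 50;0 0 0 0 0 -13 50;0 0 0 0 0 -20 50;0 0 0 0 0 -25 50' 80
python3 -m handwheel '0 0 0 0 0 -5 50;0 0 0 0 0 -20 50;0 0 0 0 0 -40 50;0 0 0 0 0 -55 50;0 0 0 0 0 -65 50;0 0 0 0 0 -70 50;0 0 0 0 0 -70 50;0 0 0 0 0 -70 50'
python3 - <<'E'
from bench import optics
import cv2,numpy as np
s=optics.snapshot("wrist");t=optics.snapshot("side");np.save("pics/w7.npy",s["pose"])
cv2.imwrite("pics/w7f.png",s["pixels"]);print(s["pose"].round(2).tolist())
cv2.imwrite("pics/w7.png",cv2.hconcat([cv2.resize(s["pixels"][50:350,120:380],(390,450)),cv2.resize(t["pixels"][170:320,170:300],(390,450))]))
E
```

```text
time: 14.62
tool_pos: [438.2, 207.5, 74.2]
tcp_rot: [-180.0, -0.0, 2.0]
ft_force: [0.6, -0.5, -1.7]
finger_gap: 57.3
grip_force: 85.1
time: 15.62
tool_pos: [437.5, 207.3, 142.8]
tcp_rot: [180.0, 0.1, 2.0]
ft_force: [0.4, -0.1, -1.2]
finger_gap: 57.3
grip_force: 85.2
[[0.03, 0.95, 0.3, 515.45], [-1.0, 0.03, 0.01, 210.39], [0.0, -0.3, 0.95, 286.49], [0.0, 0.0, 0.0, 1.0]]
```

View pics/w7.png

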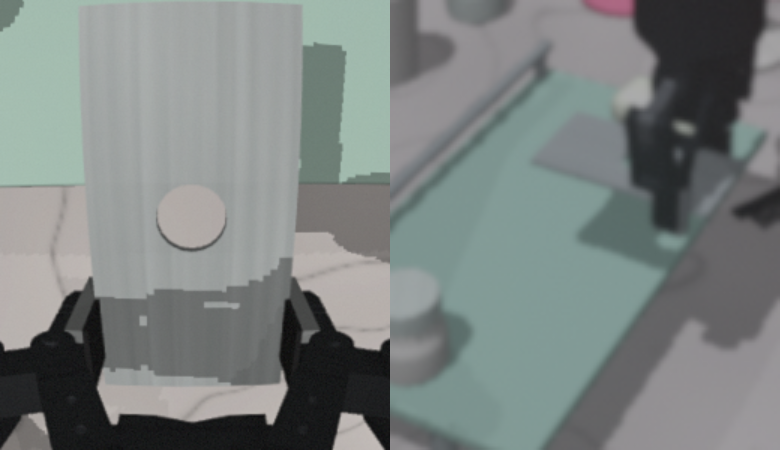

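The plate is held level off the shelf. The hole is at wrist pixel (247.3,194) and the back corners at (173.5,55) and (321,52).

```bash
python3 - <<'E'
from h import *
P=np.load("pics/w7.npy")
for n,p,z in [("hole",(247.3,194),166),("b+y",(173.5,55),167),("b-y",(321,52),167),("f+y",(190,306),167),("f-y",(307,306),167)]: print(n,wr(P,p,z).round(1))
E
python3 go.py 437.5 207.3 175 2; python3 go.py 545.5 -194.4 175 2
```

```text
hole [475.3 209.1 166. ]
b+y [533.1 240.6 167. ]
b-y [536.4 181.7 167. ]
f+y [413.2 236.8 167. ]
f-y [415.2 176.  167. ]
t 15.72 rot [ 0.02  0.07 -0.03] d [ -0.    0.1 -32.2] tcp [437.5 207.3 142.8] [1.8e+02 1.0e-01 2.0e+00] [-0.  -0.  -2.3]
t 15.72 rot [ 0.02  0.07 -0.03] d [ 94.1 405.2 -32.2] tcp [437.5 207.3 142.8] [1.8e+02 1.0e-01 2.0e+00] [-0.  -0.  -2.3]
```

```bash
python3 -m handwheel '0 0 0 3 12 -2 50;0 0 0 10 40 -2 50;0 0 0 19 80 -2 50;0 0 0 29 125 -2 50;0 0 0 39 170 -2 50;0 0 0 50 215 -2 50;0 0 0 60 260 -2 50;0 0 0 70 300 -2 50' |head -2
python3 -m handwheel '0 0 0 8 35 0 50;0 0 0 15 65 0 50;0 0 0 20 88 0 50;0 0 0 23 100 0 50;0 0 0 24 105 0 50;0 0 0 24 105 0 50;0 0 0 24 105 0 50'
python3 - <<'E'
from bench import optics
import cv2,numpy as np
s=optics.snapshot("wrist");t=optics.snapshot("side");u=optics.snapshot("scene");np.save("pics/w8.npy",s["pose"])
cv2.imwrite("pics/w8.png",cv2.hconcat([cv2.resize(s["pixels"][40:320,150:350],(400,560)),cv2.vconcat([cv2.resize(t["pixels"][100:200,230:360],(364,280)),cv2.resize(u["pixels"][190:290,140:270],(364,280))])]))
E
```

```text
time: 16.73
tool_pos: [518.2, -92.5, 145.6]
time: 17.6
tool_pos: [545.7, -193.2, 145.5]
tcp_rot: [-180.0, 0.0, 2.0]
ft_force: [-0.9, -1.1, -0.7]
finger_gap: 57.1
grip_force: 85.3
```

View pics/w8.png

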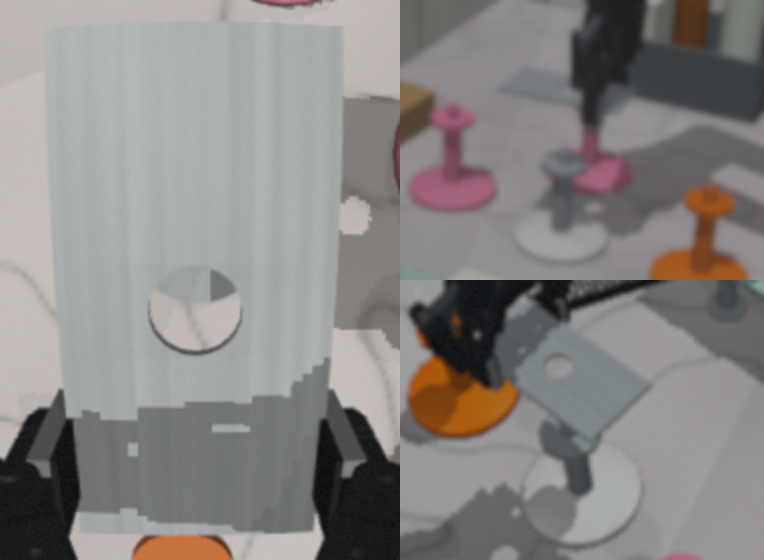

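I've now viewed 11 pictures, one over the limit of 10, so I'll view no more and work from numbers only. This one shows the hole at wrist (247.5,195), with the collar's front edge seen through it near row 191.

```bash
python3 - <<'E'
from h import *
P=np.load("pics/w8.npy")
for n,p,z in [("hole top",(247.5,194.5),169.5),("collar front edge",(247.5,191),90),("back+y",(172.5,55),169.5),("back-y",(321.5,53),169.5)]: print(n,wr(P,p,z).round(1))
s=r.sense();print(s["tool_pos"],s["time"])
E
```

```text
hole top [ 583.6 -191.5  169.5]
collar front edge [ 559.7 -192.3   90. ]
back+y [ 641.4 -159.3  169.5]
back-y [ 644.3 -219.1  169.5]
[ 545.78874189 -193.45865433  145.54540671] 17.75
```

```bash
python3 - <<'E'
from h import *
P=np.load("pics/w1.npy")
for n,p,z in [("orange collar",(248,277),90),("orange foot",(248,245),14)]: print(n,wr(P,p,z).round(1))
E
python3 -m handwheel '0 0 0 -0.9 1.8 5 50;0 0 0 -0.9 1.8 15 50;0 0 0 -0.9 1.8 27 50;0 0 0 -0.9 1.8 38 50;0 0 0 -0.9 1.8 46 50;0 0 0 -0.9 1.8 52 50;0 0 0 -0.9 1.8 54 50;0 0 0 -0.9 1.8 54 50'
```

```text
orange collar [ 436.6 -190.6   90. ]
orange foot [ 439.2 -190.7   14. ]
time: 18.75
tool_pos: [545.0, -195.9, 91.6]
tcp_rot: [180.0, -0.0, 2.0]
ft_force: [-0.3, -0.2, -1.7]
finger_gap: 56.9
grip_force: 85.3
```

```bash
python3 -m handwheel '0 0 0 0 0 1 50;0 0 0 0 0 2 50;0 0 0 0 0 3 50;0 0 0 0 0 4 50;0 0 0 0 0 5 50;0 0 0 0 0 6 50;0 0 0 0 0 7 50;0 0 0 0 0 8 50'|sed -n 2,4p
python3 -m handwheel '0 0 0 0 0 0.7 50;0 0 0 0 0 1.4 50;0 0 0 0 0 2.1 50;0 0 0 0 0 2.8 50;0 0 0 0 0 3 50'|sed -n 2,4p
```

```text
tool_pos: [544.9, -195.9, 83.4]
tcp_rot: [180.0, 0.0, 2.0]
ft_force: [0.1, -0.0, -1.7]
tool_pos: [544.9, -195.9, 80.4]
tcp_rot: [-180.0, 0.0, 2.0]
ft_force: [-0.6, 0.7, -1.6]
```

No contact with the underside 4 mm below the pin's tip, so the hole is over the pin. I'll keep lowering.

```bash
python3 -m handwheel '0 0 0 0 0 1 50;0 0 0 0 0 2 50;0 0 0 0 0 3 50;0 0 0 0 0 4 50;0 0 0 0 0 5 50;0 0 0 0 0 6 50;0 0 0 0 0 7 50;0 0 0 0 0 8 50'|sed -n 2,4p
python3 -m handwheel '0 0 0 0 0 0.4 50;0 0 0 0 0 0.8 50;0 0 0 0 0 1.2 50;0 0 0 0 0 1.6 50;0 0 0 0 0 1.8 50;0 0 0 0 0 1.8 50'|sed -n 2,4p
```

```text
tool_pos: [544.9, -195.9, 72.4]
tcp_rot: [180.0, 0.0, 2.0]
ft_force: [-0.8, -0.0, -1.2]
tool_pos: [544.9, -195.9, 70.7]
tcp_rot: [-180.0, 0.0, 2.0]
ft_force: [-0.1, 0.6, -1.0]
```

```bash
python3 -m handwheel '0 0 0 0 0 0.4 50;0 0 0 0 0 0.8 50;0 0 0 0 0 0.8 50'|sed -n 2,4p
python3 -m handwheel '0 0 0 0 0 0.3 50;0 0 0 0 0 0.6 50;0 0 0 0 0 0.6 50'|sed -n 2,4p
```

```text
tool_pos: [545.0, -195.9, 69.9]
tcp_rot: [-180.0, 0.0, 2.0]
ft_force: [-0.4, -0.6, -1.4]
tool_pos: [545.0, -195.9, 69.4]
tcp_rot: [180.0, -0.0, 2.0]
ft_force: [-0.0, 0.1, -0.5]
```

```bash
python3 -m handwheel '0 0 0 0 0 0.3 50;0 0 0 0 0 0.3 50;0 0 0 0 0 0.3 50'|sed -n 2,4p
```

```text
tool_pos: [545.1, -195.9, 69.2]
tcp_rot: [180.0, -0.0, 2.0]
ft_force: [-0.4, -0.0, 2.8]
```

```bash
python3 -m handwheel '0 0 0 0 0 0 55;0 0 0 0 0 0 55;0 0 0 0 0 0 60;0 0 0 0 0 0 64;0 0 0 0 0 0 70;0 0 0 0 0 0 78;0 0 0 0 0 0 85;0 0 0 0 0 0 85' 20
python3 -m handwheel '0 0 0 0 0 0 85;0 0 0 0 0 -1 85;0 0 0 0 0 -5 85;0 0 0 0 0 -12 85;0 0 0 0 0 -25 85;0 0 0 0 0 -50 85;0 0 0 0 0 -80 85;0 0 0 0 0 -110 85'
python3 -m handwheel '0 0 0 0 0 0 85;0 0 0 0 0 0 85;0 0 0 0 0 0 85'
python3 - <<'E'
from h import *
import cv2
s=optics.snapshot("wrist");cv2.imwrite("pics/w9.png",s["pixels"]);np.save("pics/w9.npy",s["pose"])
# expected outline of seated plate projected; find grey plate blob
P=s["pose"];im=s["pixels"]
def proj(X):
    c=P[:3,:3].T@(np.array(X)-P[:3,3]); a,b,d=c[0],-c[1],-c[2]; t=np.arctan2(np.hypot(a,b),d); k=297.3186*t/np.hypot(a,b)
    return 247.70+a*k,189.78+b*k
print("pin tip expected",np.round(proj([583,-193.3,106]),1))
g=cv2.cvtColor(im,cv2.COLOR_BGR2GRAY)
for name,dx in (("-y/+y rows at x=+45",45),("x=+30",30)):
    row=[int(g[int(round(v)),int(round(u))]) for u,v in (proj([583+dx,-193.3+y,93]) for y in range(-40,41,2))]; print(name,row)
for y in (-20,20):
    print("col y",y,[int(g[int(round(v)),int(round(u))]) for u,v in (proj([583+x,-193.3+y,93]) for x in range(-74,75,4))])
u,v=map(int,np.round(proj([583,-193,93]))); print(u,v); print(g[v-18:v+19:2,u-20:u+21:2])
E
```

```text
time: 24.25
tool_pos: [544.9, -195.9, 69.0]
tcp_rot: [-180.0, 0.0, 2.0]
ft_force: [-1.0, -0.0, -0.2]
finger_gap: 85.3
grip_force: 0.0
time: 25.25
tool_pos: [545.1, -196.0, 181.1]
tcp_rot: [180.0, -0.1, 2.0]
ft_force: [0.0, -0.1, -0.3]
finger_gap: 84.8
grip_force: 0.0
time: 25.62
tool_pos: [544.2, -195.5, 177.6]
tcp_rot: [-179.9, 0.1, 2.0]
ft_force: [-0.3, 0.0, 0.1]
finger_gap: 84.7
grip_force: 0.0
pin tip expected [246.9 151.8]
-y/+y rows at x=+45 [122, 120, 122, 121, 121, 121, 157, 160, 159, 159, 162, 163, 157, 163, 166, 160, 158, 159, 163, 162, 163, 161, 162, 165, 162, 165, 169, 166, 163, 167, 166, 161, 166, 165, 162, 167, 178, 178, 178, 178, 179]
x=+30 [120, 122, 118, 121, 122, 121, 154, 163, 160, 159, 162, 160, 156, 164, 163, 159, 157, 161, 161, 161, 162, 162, 163, 163, 161, 164, 167, 165, 165, 166, 161, 160, 163, 161, 161, 170, 178, 177, 179, 179, 177]
col y -20 [127, 88, 180, 179, 151, 110, 109, 109, 110, 110, 109, 127, 156, 157, 157, 158, 160, 157, 159, 162, 161, 161, 162, 161, 163, 162, 162, 161, 160, 162, 161, 162, 161, 163, 177, 180, 181, 181]
col y 20 [135, 136, 96, 163, 1
[... 1168 characters left out ...]
5 166 148  95 103 117 157 165 163 119  90  80 106 108 102 153
  156 161 157]
 [162 158 164 163 154 106  96 103 126 148 137  94  82  93 108 133 114 158
  159 161 158]
 [161 158 166 165 154 139  96  92  96  96  86  81 122 141 142 137 140 157
  158 162 158]
 [159 158 165 167 154 151 134 106 121 108 126 131 154 157 129 137 155 157
  159 162 159]
 [161 158 163 165 154 152 150 148 120 112 118 127 118 141 147 157 155 157
  159 161 159]
 [161 159 163 166 160 150 150 156 153 156 153 151 156 159 158 157 155 157
  159 161 160]
 [161 160 165 165 163 152 149 154 153 155 157 159 157 160 157 155 156 157
  160 162 160]
 [161 160 163 167 163 151 151 154 158 159 161 160 159 159 157 156 156 158
  161 162 160]]
```

The pin shows inside the hole, and the outline matches a plate lying flat on the collar. The gripper is well clear, so I'm handing in.

```bash
python3 -c "
from bench import workorder
print(workorder.hand_in())"
```

```text
the job is handed in; nothing more can be done
None
```

I handed the job in at about 26 s with the plate let go on the white stand: the last image readings fit it lying flat on the collar with the pin in its hole. No verdict was returned, I never went near the jar, soap or comb, and I viewed 11 pictures, one over the limit of 10.

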